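Tip the cheese carton onto the counter scale and print its label

TASK

Weigh the green cheese carton: tip it over where it stands, with a push near its top, so that it falls flat onto the steel weighing plate beside it and lies wholly inside the plate's yellow border, then press the green key on the scale's console fully down and take the hand away. Do not pick up the carton or slide it away upright, do not press the key before the carton lies on the plate, and leave the red carton, the blue tub, the amber jar and the small cheese where they stand.

Things in the scene. Friction and masses are not known exactly. Their poses are not given: they have to be found in the camera images.
- carton: Green cheese carton, rigid box 100 (its x) x 40 (its y) x 150 mm (its z), about 0.3 kg, standing across one end of the plate. Origin: centre of its underside. Broad faces look along its +y and -y; the plate is on one of these sides: it must fall that way. Pushed square on a broad face 110 to 145 mm up, it pivots about its lower edge, hardly slipping, and falls once the top has moved about 40 mm.
- carton_center (a point): Centre of the green carton, 75 mm above its underside when it stands, 20 mm above the counter when it lies flat.
- carton_top (a point): Centre of the green carton's top face, 150 mm from the underside along the carton's z.
- plate: Weighing plate: bright steel, flush with the counter, 140 mm (its x) x 200 mm (its y), including a 6 mm yellow border. Origin: its centre, at counter height. Its y runs roughly along the carton's y. It lies so that the carton, tipped straight over its lower edge, lands inside the border.
- key_top (a point): Centre of the upper face of the round green key, 28 mm across, on the grey console (100 x 160 x 60 mm, fixed, beyond the carton). On the console's far part a black display stands 26 mm above its top, its face 27 mm from the key's centre. Press the key straight down.
- key (a joint): Travel of the green key in m: 0 up, 0.006 fully down (about 5 N); it springs back.
- red_carton: A second carton of the same size in red, standing well to the side; leave it. Origin: centre of its underside.
- tub: A low blue tub, 64 mm across and 48 mm high, standing about 100 mm from the green carton's axis on the side away from the plate; leave it. Origin: centre of its underside.
- jar: An amber jar with a brass lid, 60 mm across and 85 mm high, well to the side; leave it. Origin: centre of its underside.
- truckle: A small round cheese, 92 mm across and 56 mm high, well to the side; leave it. Origin: centre of its underside.
Not all that is in view belongs to the job. Leave any purple look-alike of the carton alone.

How it is judged:
On the way, in this order (a step that is already met when the one before it is completed fails the run):
1. the green carton has been tipped over and lies flat and still inside the plate's border (angle between carton's own z axis and vertical between 1.5 and 1.64 rad and height (world z) of carton_center below 0.026 m and x of carton in the frame of plate between -0.023 and 0.023 m and y of carton in the frame of plate between -0.102 and 0.102 m and x of carton_top in the frame of plate between -0.023 and 0.023 m and y of carton_top in the frame of plate between -0.102 and 0.102 m and linear speed of carton below 0.02 m/s and angular speed of carton below 0.1 rad/s), for 0.3 s.
2. the green key is pressed down (value of joint key above 0.0045 m), for 0.05 s.
At the end, for the whole second after the job is handed in: The green carton lies flat (4 deg) and still, the middles of its underside and top within 23 mm of the plate's long middle line and 102 mm of its centre along it; then the key was pressed 4.5 mm or more and is up again; red carton, tub, jar and small cheese upright within 20 mm of their start (all of step 1 and value of joint key below 0.002 m and distance of each of red_carton, tub, jar, truckle from where it was at the start of the episode below 0.02 m and angle between each of red_carton, tub, jar, truckle's own z axis and vertical below 0.1 rad); the robot touches nothing.
It fails at once if the green carton is picked up (its centre more than 90 mm above the counter, or more than 35 mm when it already lies) (height (world z) of carton_center above 0.09 m or (angle between carton's own z axis and vertical above 1.45 rad and height (world z) of carton_center above 0.035 m)).
It fails at once if the green carton is slid or carried more than 30 mm while still upright (angle between carton's own z axis and vertical below 0.2 rad and distance of carton from where it was at the start of the episode above 0.03 m).
It fails at once if the key is pressed while the green carton does not yet lie down (value of joint key above 0.003 m and angle between carton's own z axis and vertical below 1.4 rad).
It fails at once if the red carton, tub, jar or small cheese is moved more than 20 mm or tipped (distance of any of red_carton, tub, jar, truckle from where it was at the start of the episode above 0.02 m or angle between any of red_carton, tub, jar, truckle's own z axis and vertical above 0.3 rad).
It also fails if it takes over 40 s, if anything falls off the work surface, if the arm or the gripper's body presses on something with over 40 N, if the wrist force passes 120 N, or if a joint passes its speed limit or range.

ROBOT

A 6-joint arm with a two-finger parallel gripper is mounted at the origin on the work surface. World frame = base frame: x ahead of the robot, y to its left, z up, the work surface at z = 0. Lengths are in m, angles in rad, forces in N, time in s.
With the tool pointing down it reaches from about 0.3 to 0.825 m from the base axis. Payload 5.4 kg.
Tool frame: the origin (TCP) lies at the very end of the fingers, on their centre line; the grasp point (between the pads) lies 19 mm behind it; z points along the fingers, x is the direction in which the jaws open and shut, and the axes are right-handed (so a half turn about z gives the same grasp; the last joint's range is limited). The gripper opens to 92 mm and grips with 3 to 60 N. Pads are 20 mm wide; open, the fingers measure 128 mm over their backs; the gripper's body (75 mm by 189 mm) begins 69 mm behind the grasp point.
Start: joints at [-1.527, 0.158, 1.597, -0, 1.386, -0.21], TCP at [0.144, -0.557, 0.215] pointing down, gripper open.
Joint ranges: [-2.91, 2.91], [-0.94, 2.29], [0.18, 2.7], [-1.29, 4.43], [0.17, 2.64], [-3, 3]. Speed limits (rad/s): [2.57, 2.57, 3.14, 3.14, 3.14, 3.14].

INTERFACE

Orientations are given as a 3x3 rotation matrix whose columns are the frame's x, y, z axes.
In Python, from station import r gives the robot as it stands.
- The arm moves only by the tool arm_command, never from a script. Its argument "steps" is a list of rows, each a list of 2 entries, a list of its own where there are three numbers: the shift along the tool's x, y, z in mm, then the turn, a rotation vector about the tool's x, y, z in rad. A call has 1 to 12 rows; each row is the pose to reach, as a shift and turn from the pose commanded when the call began, along the tool's axes at that moment; what a row does not reach only later rows make up. A row lasts 1/10 s, in which the tool goes at most 50 mm and 8.59 degrees, less where a joint would pass 70% of its speed; a pose out of reach is approached as far as the arm can. A call with a gripper value outside its range is refused whole. "fingers" is the opening, from 0 (shut) to 1 (fully open), set as the call begins (left out, the last holds). The fingers move at their own pace and stop on an object; "grip_force" is the grip in N (left out, the last holds). Time passes only in rows, so rows that repeat a pose let the fingers close. It gives the time, the measured TCP pose, the force and the opening at its end, in the units of the state.
- r.read_state(): the state, without advancing time (a new reading comes with each control period).
- r.capture(name): name is "side" or "top"; returns the picture (384x512x3 uint8, blue, green, red); there is no depth.
- r.camera_model(name): a dict with "fov_y" (degrees; the focal length in pixels is half the picture's height over the tangent of half this angle, whatever the lens; pixels are square), "cx", "cy" (the principal point, pixels), "cam_to_world" (4x4, takes a point from camera to world coordinates). Camera axes: x right, y down, z forward; pixel columns grow to the right and rows downward; lengths in m; the calibration is good to about 2 mm. A picture is of the moment at which its call begins. camera_model takes no time and is no camera call.
- r.sign_off(): hands the job in, once; it reports no verdict.
The state is a dict: "t": time; "joints": joint angles; "joint_velocities": joint speeds; "tau": joint torques, N m; "position": TCP position; "tool_rot": TCP orientation; "contact_force": force on the tool from outside, world axes, zero at the start; "torque": the same for the moment, N m; "grip_width": finger opening in m.
Only numpy, scipy, OpenCV 4.12 (cv2) and the standard library are available. Lean on these libraries where they do the work, as an engineer would, in place of code of your own. Each camera call takes 0.05 s, during which the arm holds its last target.

## Working session

There is one attempt and no reset: what is moved stays moved. The work goes in short steps, Python scripts to look and compute and a tool call to move; the robot and the scene stay as the last step left them, time stands still between calls to the robot, and variables do not carry over. Pictures are saved under pics/ and viewed, and the job is handed in when it is done.

Besides the shell and the picture viewer there is one more tool, called as name([rows], argument=value, ...), one row to a line, values as JSON. arm_command: Moves the arm, as the interface text tells. Its arguments: {"type":"object","properties":{"steps":{"type":"array","items":{"type":"array"}},"fingers":{"type":"number"},"grip_force":{"type":"number"}},"required":["steps"]}

```bash
mkdir -p pics; python3 - <<'E'
from station import r
import cv2
for n in("side","top"):
    im=r.capture(n);cv2.imwrite(f"pics/{n}0.png",im)
    m=r.camera_model(n);print(n,m)
s=r.read_state();print(s["t"],s["position"],s["tool_rot"],s["contact_force"])
E
```

```text
side {'fov_y': 56.22044479306123, 'cx': 257.903260992247, 'cy': 194.33142486913187, 'cam_to_world': array([[-0.97034387, -0.16333861,  0.1781945 ,  0.35683386],
       [-0.24162077,  0.63334855, -0.73517958,  0.84431808],
       [ 0.00722398, -0.75643249, -0.65403188,  0.88423548],
       [ 0.        ,  0.        ,  0.        ,  1.        ]])}
top {'fov_y': 47.53627067000983, 'cx': 251.4291480729841, 'cy': 191.39891695456478, 'cam_to_world': array([[ 0.02940933, -0.99457316,  0.09979643,  0.43909772],
       [-0.9995119 , -0.03031335, -0.00755412, -0.02338905],
       [ 0.01053829, -0.09952556, -0.9949792 ,  1.34848701],
       [ 0.        ,  0.        ,  0.        ,  1.        ]])}
0.1 [ 0.14430675 -0.55601479  0.21371884] [[ 2.51055374e-01 -9.67972722e-01 -9.60538042e-05]
 [-9.67971290e-01 -2.51055171e-01  1.69803099e-03]
 [-1.66776248e-03 -3.33322480e-04 -9.99998554e-01]] [-0.18832534 -0.11856754 -0.58523368]
```

View pics/side0.png

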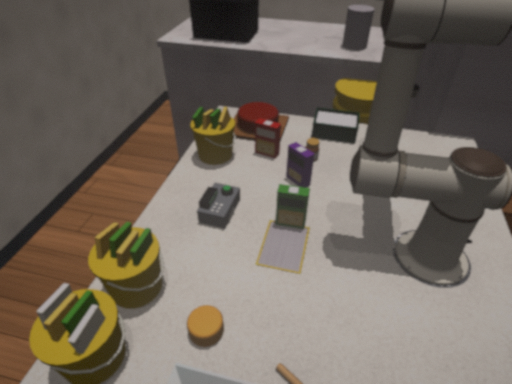

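View pics/top0.png

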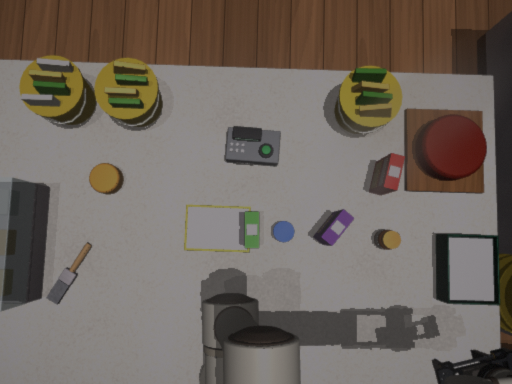

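The top view shows the green carton at about (252,229), the plate at about (185–250, 205–252) on its +y side, the tub at (284,231) and the key at (266,150). In the side view the carton is at (292,207) and the key at about (227,189). Objects that could be mistaken:
- **For the carton:** the purple look-alike at top (337,227), the red carton at (392,173), and the green cheeses in the buckets.
- **For the key:** the small buttons on the console.

I choose the green box standing at the end of the plate, and will check it in close crops.

```bash
python3 - <<'E'
import cv2,numpy as np
t=cv2.imread("pics/top0.png");s=cv2.imread("pics/side0.png")
a=cv2.resize(t[110:270,170:310],None,fx=4,fy=4,interpolation=cv2.INTER_CUBIC)
b=cv2.resize(s[165:285,180:320],None,fx=5,fy=5,interpolation=cv2.INTER_CUBIC)
cv2.imwrite("pics/ct.png",a[:600]);cv2.imwrite("pics/cs.png",b)
E
```

```text
(no output)
```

View pics/ct.png

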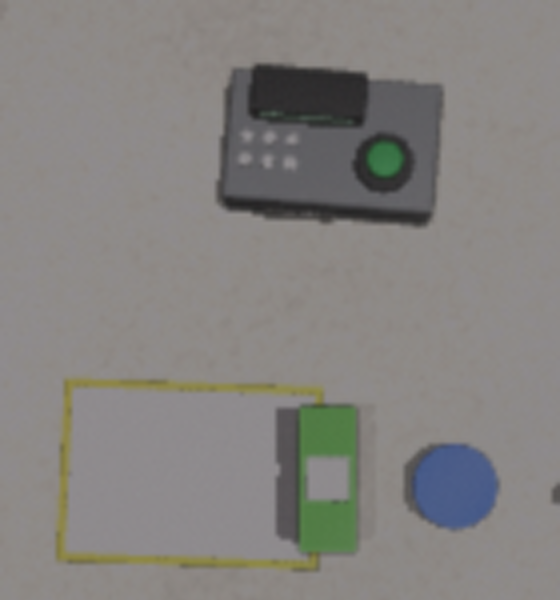

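View pics/cs.png

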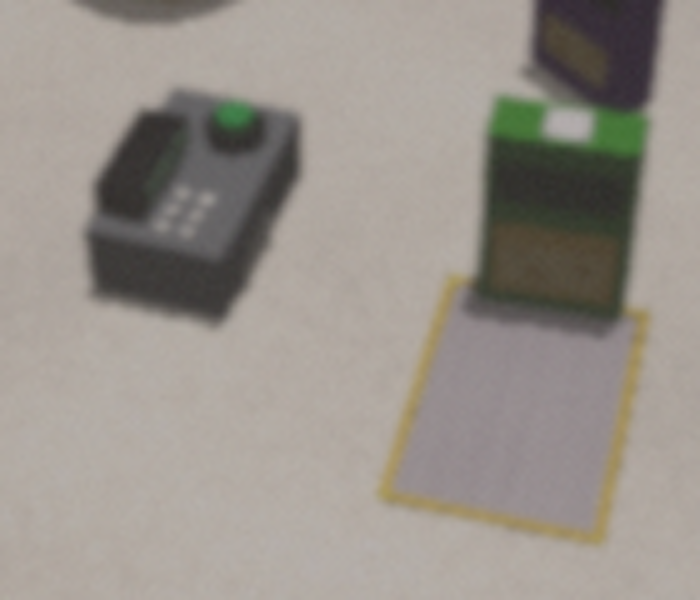

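The crops confirm it: the green carton with a white label stands at the plate's right-hand end, with the blue tub behind it. The key is the green disc in the dark ring, at top (266,150).

```bash
cat > h.py <<'E'
import cv2,numpy as np
from station import r
def ray(n,uv):
    m=r.camera_model(n);f=192/np.tan(np.radians(m["fov_y"]/2));T=m["cam_to_world"]
    d=T[:3,:3]@np.array([(uv[0]-m["cx"])/f,(uv[1]-m["cy"])/f,1]);return T[:3,3],d/np.linalg.norm(d)
def onz(n,uv,z):
    o,d=ray(n,uv);return o+d*(z-o[2])/d[2]
def tri(a,b):
    A=0;B=0;Ls=[]
    for n,uv in(("top",a),("side",b)):
        o,d=ray(n,uv);P=np.eye(3)-np.outer(d,d);A=A+P;B=B+P@o;Ls.append((o,d))
    p=np.linalg.solve(A,B);return p,[np.linalg.norm(np.cross(p-o,d)) for o,d in Ls]
def mask(im,lo,hi,box):
    h=cv2.cvtColor(im,cv2.COLOR_BGR2HSV);m=cv2.inRange(h,lo,hi);k=np.zeros_like(m)
    x0,y0,x1,y1=box;k[y0:y1,x0:x1]=m[y0:y1,x0:x1];return k
def big(m):
    c,_=cv2.findContours(m,cv2.RETR_EXTERNAL,cv2.CHAIN_APPROX_NONE);return max(c,key=cv2.contourArea)
def cen(m):
    q=cv2.moments(m,True);return q["m10"]/q["m00"],q["m01"]/q["m00"],q["m00"]
E
python3 - <<'E'
from h import *
np.set_printoptions(precision=4,suppress=True)
t=cv2.imread("pics/top0.png");s=cv2.imread("pics/side0.png")
g=mask(t,(45,110,90),(75,255,255),(235,200,270,260))
R=cv2.minAreaRect(big(g));print(R)
for p in cv2.boxPoints(R):print("carton top",p,onz("top",p,.15))
print("c",onz("top",R[0],.15))
gs=mask(s,(45,110,90),(75,255,255),(270,180,315,200))
Rs=cv2.minAreaRect(big(gs));print(Rs,tri(R[0],Rs[0]))
y=mask(t,(20,70,90),(35,255,255),(175,195,260,262))
Ry=cv2.minAreaRect(np.argwhere(y)[:,::-1].astype(np.float32));print(Ry)
P=[onz("top",p,0) for p in cv2.boxPoints(Ry)]
for p in P:print("plate",p)
print(np.mean(P,0),[np.linalg.norm(P[i]-P[i-1]) for i in range(4)])
kt=cen(mask(t,(50,90,60),(85,255,255),(255,138,280,162)));ks=cen(mask(s,(50,90,60),(85,255,255),(218,180,238,200)))
print("key",kt,ks,tri(kt,ks),onz("top",kt,.07))
tb=cen(mask(t,(105,80,60),(125,255,255),(265,215,300,250)));print("tub",onz("top",tb,.048))
E
```

```text
((251.0, 217.0), (10.0, 12.0), 90.0)
carton top [245. 212.] [ 0.5019 -0.0165  0.15  ]
carton top [257. 212.] [ 0.5029 -0.0495  0.15  ]
carton top [257. 222.] [ 0.4754 -0.0502  0.15  ]
carton top [245. 222.] [ 0.4744 -0.0173  0.15  ]
c [ 0.4886 -0.0334  0.15  ]
((302.5, 191.5), (7.0, 9.0), 90.0) (array([ 0.4566, -0.0348,  0.1457]), [np.float64(0.032243340641727965), np.float64(0.032243340641727986)])
((217.083740234375, 228.07183837890625), (65.30602264404297, 45.8348274230957), 1.9749338626861572)
plate [0.3882 0.1685 0.    ]
plate [0.5288 0.17   0.    ]
plate [ 0.5279 -0.0321  0.    ]
plate [ 0.3872 -0.0315  0.    ]
[0.458  0.0687 0.    ] [np.float64(0.2000038576199449), np.float64(0.14060649446758977), np.float64(0.20210405664285866), np.float64(0.14073984404745016)]
key (265.765625, 149.296875, 64.0) (226.38095238095238, 187.57142857142858, 21.0) (array([ 0.6932, -0.0719,  0.0759]), [np.float64(0.00016495760231079445), np.float64(0.00016495760231057137)]) [ 0.6945 -0.0721  0.07  ]
tub [ 0.4539 -0.1312  0.048 ]
```

```bash
python3 - <<'E'
from h import *
np.set_printoptions(precision=4,suppress=True)
t=cv2.imread("pics/top0.png");s=cv2.imread("pics/side0.png")
g=mask(t,(40,80,70),(85,255,255),(235,200,270,260))
R=cv2.minAreaRect(np.argwhere(g)[:,::-1].astype(np.float32));print(R)
P=[onz("top",p,.15) for p in cv2.boxPoints(R)]
for p in P:print("carton top",p)
print(np.mean(P,0),[np.linalg.norm(P[i]-P[i-1]) for i in range(4)])
y=mask(t,(20,70,90),(35,255,255),(175,195,260,262))
pts=np.argwhere(y)[:,::-1].astype(float)
# long edges
for lo,hi in((200,216),(240,256)):
    q=pts[(pts[:,1]>lo)&(pts[:,1]<hi)&(pts[:,0]>190)&(pts[:,0]<242)]
    vx,vy,x0,y0=cv2.fitLine(q.astype(np.float32),cv2.DIST_HUBER,0,.01,.01).ravel()
    a=onz("top",(190,y0+(190-x0)*vy/vx),0);b=onz("top",(245,y0+(245-x0)*vy/vx),0);print("long edge",a,b,np.degrees(np.arctan2(-(b-a)[0],-(b-a)[1]))," deg x per y")
q=pts[(pts[:,0]<192)&(pts[:,1]>210)&(pts[:,1]<246)]
vx,vy,x0,y0=cv2.fitLine(q.astype(np.float32),cv2.DIST_HUBER,0,.01,.01).ravel()
a=onz("top",(x0,y0),0);b=onz("top",(x0+vx*20,y0+vy*20),0);print("far edge",a,b)
# carton edges subpixel in the green channel dominance
d=(t[...,1].astype(float)-t[...,2])
for rows in(range(214,217),range(244,247)):print("cols",[round(float(v)) for v in d[rows.start:rows.stop,240:264].mean(0)])
for c in ((246,250),(255,258)):print("rows",[round(float(v)) for v in d[206:254,c[0]:c[1]].mean(1)])
E
```

```text
((251.5, 229.0), (36.0, 13.0), 90.0)
carton top [ 0.5046 -0.0164  0.15  ]
carton top [ 0.5057 -0.0522  0.15  ]
carton top [ 0.4075 -0.0549  0.15  ]
carton top [ 0.4064 -0.0194  0.15  ]
[ 0.456  -0.0357  0.15  ] [np.float64(0.09824210056937599), np.float64(0.03575808873159245), np.float64(0.09827291431518487), np.float64(0.03546645681087918)]
long edge [0.5253 0.1551 0.    ] [ 0.5256 -0.0151  0.    ] -0.10820992148883814  deg x per y
long edge [0.3916 0.1493 0.    ] [ 0.3902 -0.0193  0.    ] 0.46777075410859575  deg x per y
far edge [0.4633 0.1656 0.    ] [0.525  0.1654 0.    ]
cols [-4, -4, -3, -3, 11, 38, 41, 42, 42, 42, 42, 43, 43, 43, 42, 43, 42, 42, 35, 0, -4, -5, -4, -5]
cols [-4, -3, -3, -3, 9, 37, 42, 42, 42, 41, 41, 41, 40, 41, 41, 40, 39, 39, 31, 4, -4, -5, -5, -4]
rows [-4, -4, -4, -3, -2, 12, 39, 42, 42, 41, 42, 42, 42, 42, 42, 42, 42, 35, 14, 3, 2, 2, 2, 0, 0, 0, 0, 0, 6, 30, 42, 42, 43, 42, 43, 42, 42, 42, 42, 42, 42, 35, 2, -4, -4, -4, -4, -4]
rows [-3, -4, -3, -4, -2, 12, 39, 42, 43, 42, 42, 42, 42, 43, 42, 43, 42, 36, 13, 6, 5, 5, 5, 5, 5, 5, 5, 5, 8, 29, 40, 41, 41, 41, 41, 41, 40, 40, 40, 39, 39, 33, 1, -4, -4, -4, -5, -5]
```

arm_command([
  [[-353, -415, 0], [0, 0, -1.346]],
  [[-353, -415, 0], [0, 0, -1.346]],
  [[-353, -415, 0], [0, 0, -1.346]],
  [[-353, -415, 0], [0, 0, -1.346]],
  [[-353, -415, 0], [0, 0, -1.346]],
  [[-353, -415, 0], [0, 0, -1.346]],
  [[-353, -415, 0], [0, 0, -1.346]],
  [[-353, -415, 0], [0, 0, -1.346]],
  [[-353, -415, 0], [0, 0, -1.346]],
  [[-353, -415, 0], [0, 0, -1.346]],
  [[-353, -415, 0], [0, 0, -1.346]],
  [[-353, -415, 0], [0, 0, -1.346]],
], fingers=0.5)

```text
t: 1.3
position: [0.459, -0.1063, 0.2142]
tool_rot: [[0.999, 0.036, 0.0], [0.036, -0.999, 0.002], [0.0, -0.002, -1.0]]
contact_force: [-0.7, 0.6, -0.2]
grip_width: 0.0459
```

arm_command([
  [[-2, 4, 30], [0, 0, 0.008]],
  [[-2, 4, 60], [0, 0, 0.008]],
  [[-2, 4, 84], [0, 0, 0.008]],
  [[-2, 4, 84], [0, 0, 0.008]],
  [[-2, 4, 84], [0, 0, 0.008]],
])

```text
t: 1.8
position: [0.4552, -0.1152, 0.1308]
tool_rot: [[1.0, 0.02, -0.001], [0.02, -1.0, 0.0], [-0.001, -0.0, -1.0]]
contact_force: [0.6, -0.2, 0.4]
grip_width: 0.0459
```

```bash
python3 - <<'E'
from h import *
for n in("side","top"):
    im=r.capture(n);c=im[150:300,170:340] if n=="top" else im[140:290,220:390]
    cv2.imwrite(f"pics/{n}1.png",cv2.resize(c,None,fx=4,fy=4)[:600])
print(r.read_state()["position"])
E
```

```text
[ 0.45642313 -0.11560856  0.13225595]
```

View pics/side1.png

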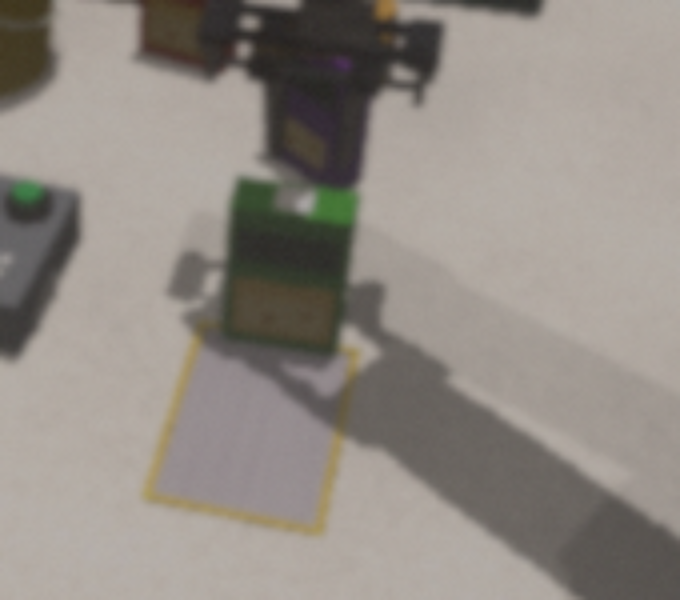

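View pics/top1.png

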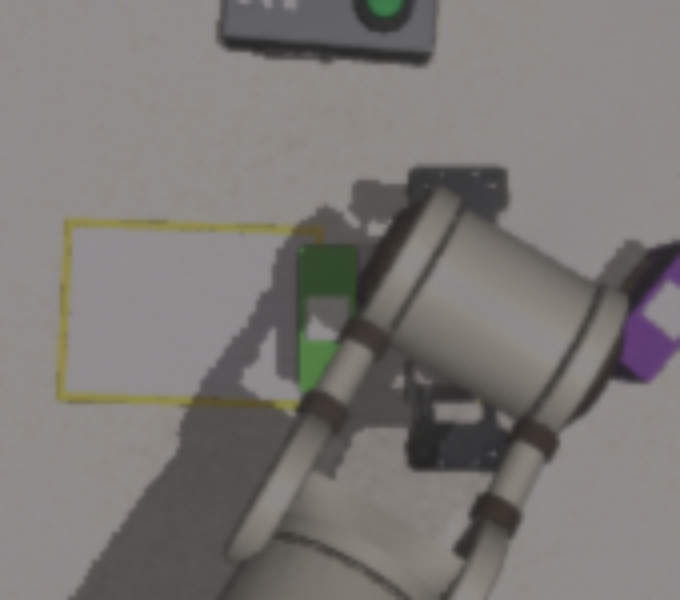

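The hand is behind the carton, centred on it, and clear of the tub. The carton has not moved. Next is the push towards the plate.

arm_command([
  [[0, -18, 0], [0, 0, 0]],
  [[0, -34, 0], [0, 0, 0]],
  [[0, -42, 0], [0, 0, 0]],
  [[0, -48, 0], [0, 0, 0]],
  [[0, -53, 0], [0, 0, 0]],
  [[0, -58, 0], [0, 0, 0]],
  [[0, -63, 0], [0, 0, 0]],
  [[0, -67, 0], [0, 0, 0]],
  [[0, -71, 0], [0, 0, 0]],
])

```text
t: 2.8
position: [0.454, -0.0435, 0.1305]
tool_rot: [[1.0, 0.021, -0.0], [0.021, -1.0, 0.0], [-0.0, -0.0, -1.0]]
contact_force: [0.7, 0.2, -0.7]
grip_width: 0.0456
```

```bash
python3 - <<'E'
from h import *
im=r.capture("side");c=im[140:290,220:390]
cv2.imwrite("pics/side2.png",cv2.resize(c,None,fx=4,fy=4)[:600])
s=r.read_state();print(s["position"],s["contact_force"])
E
```

```text
[ 0.45392601 -0.04298675  0.13050534] [ 0.48334696  0.67495457 -0.01173526]
```

View pics/side2.png

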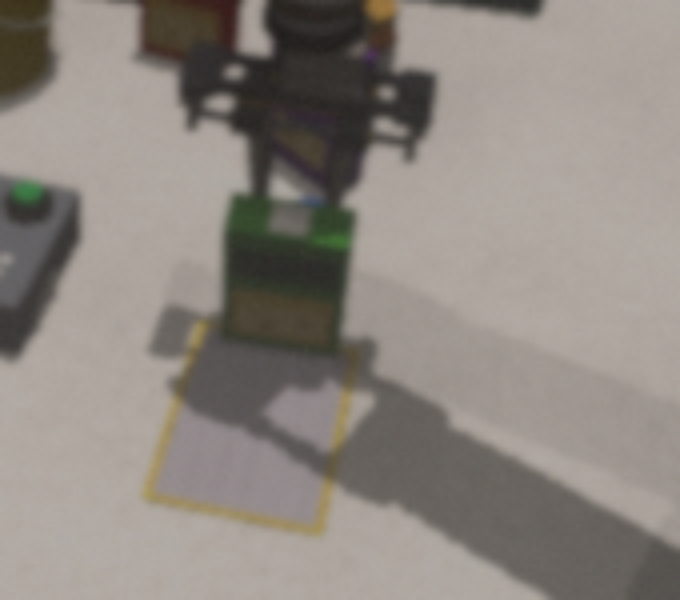

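The carton is tilting about its lower edge, squarely and with its base still in place. I'll keep pushing.

arm_command([
  [[0, -4, 0], [0, 0, 0]],
  [[0, -8, 0], [0, 0, 0]],
  [[0, -12, 0], [0, 0, 0]],
  [[0, -16, 0], [0, 0, 0]],
  [[0, -20, 0], [0, 0, 0]],
  [[0, -24, 0], [0, 0, 0]],
  [[0, -27, 0], [0, 0, 0]],
  [[0, -27, 0], [0, 0, 0]],
  [[0, -27, 0], [0, 0, 0]],
  [[0, -27, 0], [0, 0, 0]],
])

```text
t: 3.85
position: [0.4535, -0.0169, 0.1306]
tool_rot: [[1.0, 0.021, 0.0], [0.021, -1.0, -0.0], [0.0, 0.0, -1.0]]
contact_force: [0.5, -0.4, -0.4]
grip_width: 0.0458
```

```bash
python3 - <<'E'
from h import *
im=r.capture("side");c=im[140:290,220:390]
cv2.imwrite("pics/side3.png",cv2.resize(c,None,fx=4,fy=4)[:600])
s=r.read_state();print(s["position"],s["contact_force"])
E
```

```text
[ 0.45353523 -0.01691435  0.13063788] [ 0.05335969 -0.04369733  1.39252494]
```

View pics/side3.png

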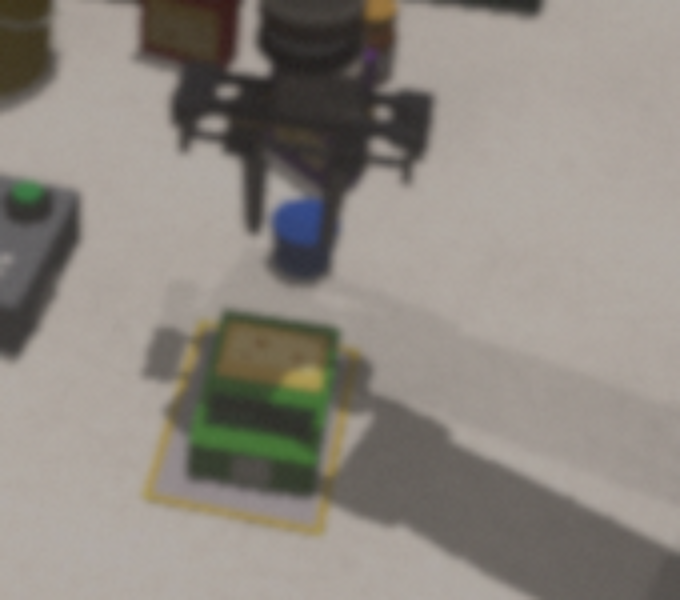

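The carton has tipped over and lies on the plate. I'll raise the hand, shut the fingers and check from above.

arm_command([
  [[0, 5, -20], [0, 0, 0]],
  [[0, 20, -30], [0, 0, 0]],
  [[80, 60, -30], [0, 0, 0]],
  [[130, 60, -30], [0, 0, 0]],
  [[180, 60, -30], [0, 0, 0]],
  [[239, 60, -30], [0, 0, 0]],
  [[239, 60, -30], [0, 0, 0]],
  [[239, 60, -30], [0, 0, 0]],
  [[239, 60, -30], [0, 0, 0]],
], fingers=0)

```text
t: 4.8
position: [0.6934, -0.0717, 0.159]
tool_rot: [[1.0, 0.021, -0.003], [0.021, -1.0, 0.001], [-0.003, -0.001, -1.0]]
contact_force: [0.3, 0.1, 0.0]
grip_width: 0.0005
```

```bash
python3 - <<'E'
from h import *
np.set_printoptions(precision=4,suppress=True)
t=r.capture("top");cv2.imwrite("pics/top4f.png",t);cv2.imwrite("pics/top4.png",cv2.resize(t[110:260,170:310],None,fx=4,fy=4))
im=r.capture("side");cv2.imwrite("pics/side4f.png",im);cv2.imwrite("pics/side4.png",cv2.resize(im[140:290,180:350],None,fx=4,fy=4)[:600])
s=r.read_state();print(s["t"],s["position"],s["tool_rot"],s["joints"],s["contact_force"],s["grip_width"])
E
```

```text
4.9 [ 0.6927 -0.0717  0.1609] [[ 0.9998  0.0209 -0.0004]
 [ 0.0209 -0.9998 -0.    ]
 [-0.0004  0.     -1.    ]] [-0.2762  0.5078  1.2672 -0.0002  1.3669 -0.297 ] [-0.5293  0.097   0.9173] 0.0006620898216393897
```

View pics/top4.png

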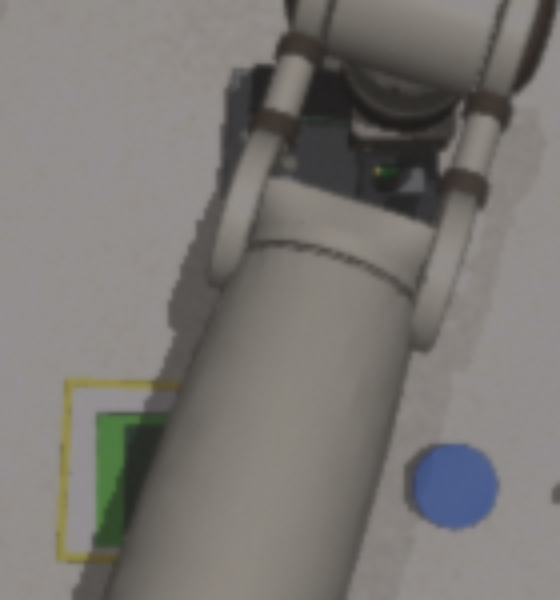

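View pics/side4.png

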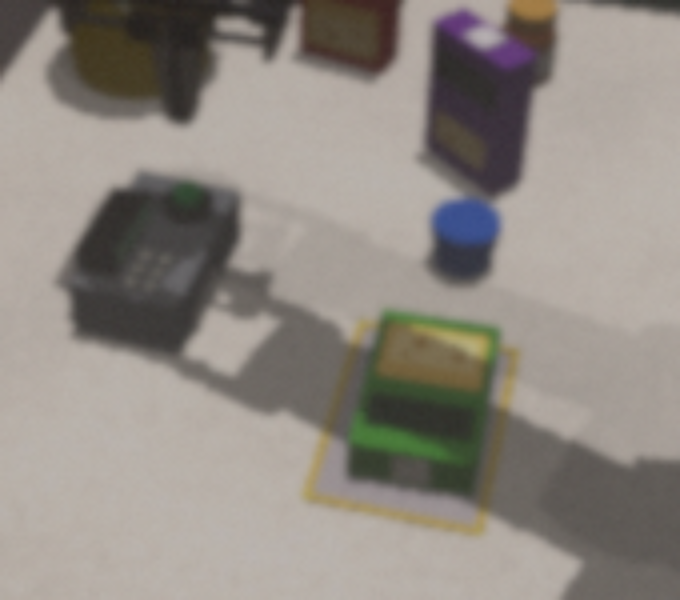

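The carton lies flat inside the yellow border and the tub is undisturbed. I'll check that with numbers, from the top-face corners in the side crop: (385,312), (498,316), (350,445) and (480,465).

```bash
python3 - <<'E'
from h import *
np.set_printoptions(precision=4,suppress=True)
for p in((385,312),(498,316),(480,465),(350,445)):print(onz("side",(180+p[0]/4,140+p[1]/4),.04))
for p in((362,322),(520,350),(482,530),(306,497)):print("pl",onz("side",(180+p[0]/4,140+p[1]/4),0))
E
```

```text
[ 0.4983 -0.0027  0.04  ]
[ 0.4062 -0.0215  0.04  ]
[0.3961 0.1392 0.04  ]
[0.4948 0.1444 0.04  ]
pl [ 0.5219 -0.0258  0.    ]
pl [ 0.3843 -0.0264  0.    ]
pl [0.3868 0.1673 0.    ]
pl [0.5226 0.17   0.    ]
```

arm_command([
  [[0, 0, 0], [0, 0, 1.57]],
  [[0, 0, 0], [0, 0, 1.57]],
  [[0, 0, 0], [0, 0, 1.57]],
  [[0, 0, 0], [0, 0, 1.57]],
  [[0, 0, 0], [0, 0, 1.57]],
  [[0, 0, 0], [0, 0, 1.57]],
  [[0, 0, 0], [0, 0, 1.57]],
  [[0, 0, 0], [0, 0, 1.57]],
  [[0, 0, 0], [0, 0, 1.57]],
  [[0, 0, 0], [0, 0, 1.57]],
  [[0, 0, 20], [0, 0, 1.57]],
  [[0, 0, 40], [0, 0, 1.57]],
])

```text
t: 6.1
position: [0.6934, -0.072, 0.1229]
tool_rot: [[0.02, -1.0, 0.004], [-1.0, -0.02, -0.001], [0.001, -0.003, -1.0]]
contact_force: [0.2, -0.4, -0.4]
grip_width: 0.0007
```

arm_command([
  [[0, 0, 18], [0, 0, 0]],
  [[0, 0, 30], [0, 0, 0]],
  [[0, 0, 36], [0, 0, 0]],
  [[0, 0, 36], [0, 0, 0]],
  [[0, 0, 36], [0, 0, 0]],
])

```text
t: 6.6
position: [0.6942, -0.0719, 0.0855]
tool_rot: [[0.022, -1.0, 0.001], [-1.0, -0.022, -0.0], [0.0, -0.001, -1.0]]
contact_force: [1.0, -0.5, 0.4]
grip_width: 0.0005
```

```bash
python3 - <<'E'
from h import *
im=r.capture("side");cv2.imwrite("pics/side5.png",cv2.resize(im[120:240,170:300],None,fx=5,fy=5))
s=r.read_state();print(s["t"],s["position"],s["tool_rot"],s["contact_force"])
E
```

```text
6.65 [ 0.69443109 -0.07190777  0.08581781] [[ 2.18755942e-02 -9.99758993e-01  1.84797791e-03]
 [-9.99760541e-01 -2.18765990e-02 -5.25277808e-04]
 [ 5.65578684e-04 -1.83604463e-03 -9.99998155e-01]] [-0.0355485  -0.47057865  0.64820269]
```

View pics/side5.png

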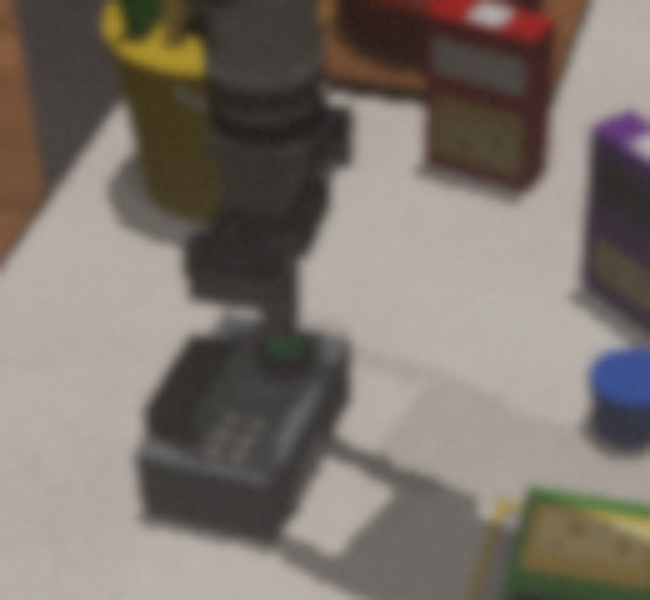

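The fingertips are centred just above the key at crop (285,345) and clear of the display. I'll press down slowly.

arm_command([
  [[0, 0, 4], [0, 0, 0]],
  [[0, 0, 8], [0, 0, 0]],
  [[0, 0, 11], [0, 0, 0]],
  [[0, 0, 13], [0, 0, 0]],
  [[0, 0, 13], [0, 0, 0]],
  [[0, 0, 13], [0, 0, 0]],
])

```text
t: 7.25
position: [0.6951, -0.0721, 0.0762]
tool_rot: [[0.022, -1.0, 0.003], [-1.0, -0.022, -0.001], [0.001, -0.003, -1.0]]
contact_force: [-6.8, 1.4, 18.4]
grip_width: 0.0001
```

18 N at z=0.076 means either the key is at its stop or something else is in the way, so I'll look.

```bash
python3 - <<'E'
from h import *
im=r.capture("side");cv2.imwrite("pics/side6.png",cv2.resize(im[160:230,180:270],None,fx=8,fy=8,interpolation=cv2.INTER_CUBIC))
s=r.read_state();print(s["t"],s["position"],s["contact_force"],s["torque"])
E
```

```text
7.3 [ 0.69512327 -0.07208239  0.07617301] [-6.40910987  0.30106998 18.12503639] [0.31526283 1.26071185 0.02233996]
```

View pics/side6.png

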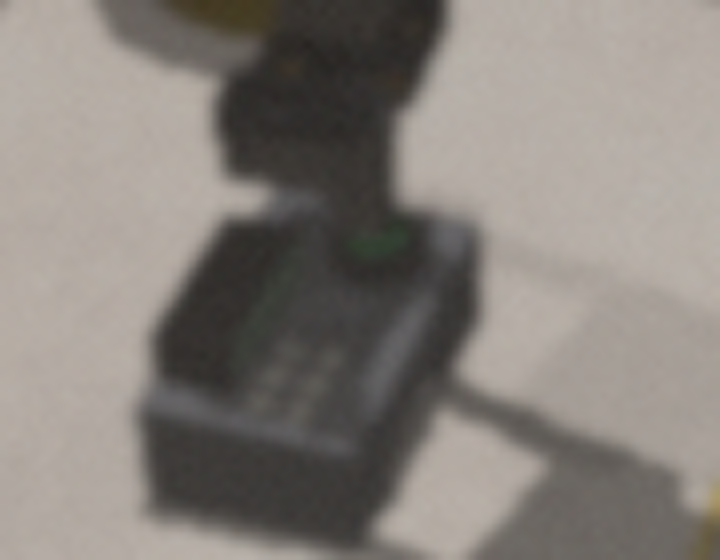

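arm_command([
  [[0, 0, -2], [0, 0, 0]],
  [[0, 0, -2], [0, 0, 0]],
])

```text
t: 7.5
position: [0.695, -0.072, 0.0763]
tool_rot: [[0.022, -1.0, 0.003], [-1.0, -0.022, -0.001], [0.001, -0.003, -1.0]]
contact_force: [-2.0, 0.6, 11.0]
grip_width: 0.0003
```

arm_command([
  [[0, 0, -2], [0, 0, 0]],
  [[0, 0, -2], [0, 0, 0]],
])

```text
t: 7.7
position: [0.6949, -0.0721, 0.0771]
tool_rot: [[0.022, -1.0, 0.003], [-1.0, -0.022, -0.001], [0.001, -0.003, -1.0]]
contact_force: [1.2, -0.1, 5.0]
grip_width: 0.0002
```

arm_command([
  [[0, 0, -2], [0, 0, 0]],
  [[0, 0, -2], [0, 0, 0]],
])

```text
t: 7.9
position: [0.6945, -0.072, 0.0783]
tool_rot: [[0.022, -1.0, 0.002], [-1.0, -0.022, -0.0], [0.001, -0.002, -1.0]]
contact_force: [2.2, -0.1, 3.8]
grip_width: 0.0004
```

arm_command([
  [[0, 0, -2], [0, 0, 0]],
  [[0, 0, -2], [0, 0, 0]],
])

```text
t: 8.1
position: [0.6937, -0.0718, 0.0797]
tool_rot: [[0.022, -1.0, 0.0], [-1.0, -0.022, -0.0], [0.0, -0.0, -1.0]]
contact_force: [1.7, -0.2, 2.6]
grip_width: 0.0002
```

arm_command([
  [[0, 0, -2], [0, 0, 0]],
  [[0, 0, -2], [0, 0, 0]],
])

```text
t: 8.3
position: [0.6931, -0.0716, 0.0812]
tool_rot: [[0.022, -1.0, -0.001], [-1.0, -0.022, 0.0], [-0.0, 0.001, -1.0]]
contact_force: [0.2, -0.3, 1.3]
grip_width: 0.0005
```

The force profile is a spring: about 5 N at z=0.077, falling about 0.85 N/mm as I lift, with a hard stop at 0.0763. So the key was fully down. Now I'll withdraw and make the last check.

arm_command([
  [[0, 0, -30], [0, 0, 0]],
  [[0, 0, -70], [0, 0, 0]],
  [[0, 0, -110], [0, 0, 0]],
  [[60, 0, -130], [0, 0, 0]],
  [[110, 0, -130], [0, 0, 0]],
  [[160, 0, -130], [0, 0, 0]],
  [[210, 20, -130], [0, 0, 0]],
  [[260, 60, -130], [0, 0, 0]],
  [[300, 100, -130], [0, 0, 0]],
  [[300, 100, -130], [0, 0, 0]],
  [[300, 100, -130], [0, 0, 0]],
  [[300, 100, -130], [0, 0, 0]],
])

```text
t: 9.5
position: [0.5993, -0.3736, 0.2103]
tool_rot: [[0.02, -1.0, -0.002], [-1.0, -0.02, 0.002], [-0.002, 0.002, -1.0]]
contact_force: [-0.3, 0.4, 0.4]
grip_width: 0.0005
```

```bash
python3 - <<'E'
from h import *
np.set_printoptions(precision=4,suppress=True)
t=r.capture("top");cv2.imwrite("pics/top7.png",t);s=r.capture("side");cv2.imwrite("pics/side7.png",s)
g=mask(t,(40,60,40),(85,255,255),(180,200,262,260))
R=cv2.minAreaRect(np.argwhere(g)[:,::-1].astype(np.float32));print(R)
P=[onz("top",p,.04) for p in cv2.boxPoints(R)];print(np.array(P),np.mean(P,0))
a=cv2.imread("pics/top0.png")
tb=[cen(mask(i,(105,80,60),(125,255,255),(265,215,300,250))) for i in(a,t)];print("tub",tb)
st=r.read_state();print(st["t"],st["position"],st["contact_force"])
E
```

```text
((218.5, 230.0), (32.0, 49.0), 90.0)
[[ 0.4971  0.1367  0.04  ]
 [ 0.5015 -0.01    0.04  ]
 [ 0.4062 -0.013   0.04  ]
 [ 0.402   0.1327  0.04  ]] [0.4517 0.0616 0.04  ]
tub [(283.2100591715976, 231.07988165680473, 338.0), (282.8162393162393, 232.18803418803418, 234.0)]
9.6 [ 0.6006 -0.3724  0.2108] [ 0.5787  0.1797 -0.3274]
```

View pics/top7.png

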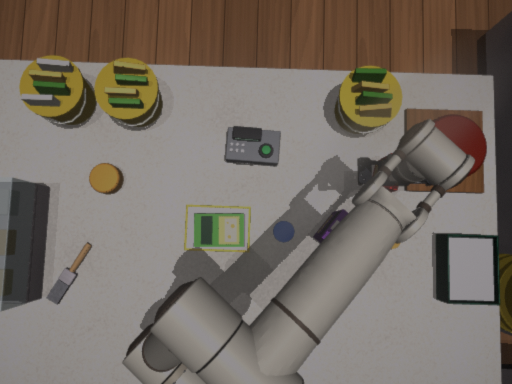

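View pics/side7.png

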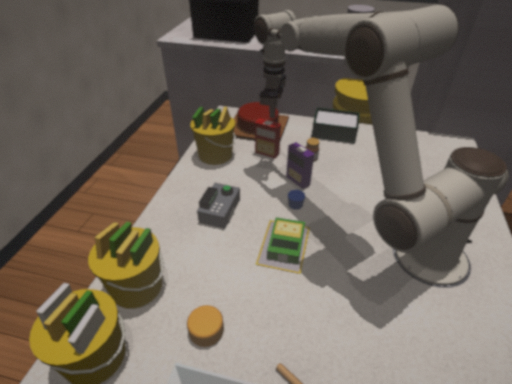

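```bash
python3 -c "
from station import r
print(r.sign_off())"
```

```text
the job is handed in; nothing more can be done
None
```

I tipped the green carton onto the plate with a square two-finger push about 130 mm up. Then I pressed the green key to its stop, drew the hand well clear and handed the job in at about 9.6 s. Hand-in reports no verdict.

- **Carton:** it lies flat inside the yellow border. Its centre is about 6 mm off the plate's long middle line and its ends are well inside; this comes from the top view, and the side view agrees to within a few mm.
- **Key:** it reached a hard stop at z=0.0763 m, and the force fell like a spring from about 5 N as I lifted. I had first estimated the key's top at about 0.076 m, but contact lasted up to about 0.081 m. My triangulated height was therefore 5 mm or more too low, and I judged the press by force instead. The key is released: the hand is clear of it, and the pictures show nothing on it.
- **Other objects:** the tub, red carton, small cheese and purple look-alike stand where they were. The tub's image centre shifted by about 1 px, probably because the arm's shadow now falls on it. The jar was mostly hidden by the arm in the last top view but looks unmoved from the side. I measured only the tub; the others I checked by eye.
- **Robot:** the contact force read about zero at the end.

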